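Lever the heel wedge round the corner post and park it

TASK

Put the square pine heel wedge away in its corner of the bench: without lifting it, push it up against the short steel post and lever it a quarter turn round the post (clockwise seen from above), so that its thick end faces the flat aluminium back stop. Then press it home squarely against the stop with a steady push of about 10 newtons held for a second (no shove over 40), and leave it snug against both stop and post. Leave the kettlebell, mug, carabiner and hex key where they are.

Things in the scene. Friction and masses are not known exactly. Their poses are not given: they have to be found in the camera images.
- wedge: loose square wooden heel wedge with black grip strips on its sloping top: 130 x 130 mm, 20 mm high at its thin end, 48 mm at its thick end, about 0.4 kg (weight and friction vary), too wide to grasp. Origin: centre of its underside; x axis to its thick end, z up; upright sides 65 mm from the origin. Parked: origin at x = +35, y = +85 mm in the post's frame, x axis along the post's x
- wedge_thick (a point): middle of the wedge's upright thick-end face, 20 mm above its underside. At the start it looks roughly to the post's +y, the wedge stands 15 to 70 mm short of the post on its -x side, and the thin end's 10 to 40 mm overlap the post's width, so pushing the wedge to +x catches it on the post
- post: fixed square steel stub post with a black cap, 40 x 40 mm, 72 mm high. Origin at the centre of its foot, x axis towards the stop, y towards the parking side (the parked wedge rests on its +y face, at y = +20 mm), z up. The wedge is levered round its corner at x = -20, y = +20 mm. The bench is free on its -x and +y sides
- stop: fixed aluminium back stop: an upright bar 20 mm thick, 150 mm long, 40 mm high, rigid, parallel to the post's y axis. Origin at the foot of the middle of its working face, which looks to the post's -x; it always stands at x = +100, y = +85 mm in the post's frame, with the same axes as the post
- kettlebell: green vinyl kettlebell, 106 mm across, 148 mm high, origin under its centre, standing beyond the stop; leave alone
- mug: white ceramic mug, 82 mm across, 92 mm high, origin under its centre; leave alone
- carabiner: aluminium carabiner lying flat, 111 x 69 mm, 11 mm thick, origin under its middle; leave alone
- hex_key: stainless steel hex key lying flat, L-shaped, 148 x 58 mm, 8 mm thick, origin in its long arm; leave alone
Things that resemble listed ones, but are neither listed nor needed, are in the scene too. There is more than one size of the wedge; the job needs the middle-sized.

How it is judged:
On the way, in this order (a step that is already met when the one before it is completed fails the run):
1. the wedge bears on the post while it is part-way (30 to 65 degrees short of its parked heading) through its clockwise turn (angle between the x axis of wedge and the x axis of post, either way round between 0.52 and 1.13 rad and contact force between wedge and post above 0.3 N and x of wedge_thick in the frame of post above -0.05 m).
2. the turned wedge is pressed squarely by its thick end on the stop with more than 5 N for half a second (contact force between wedge and stop above 5 N and angle between the x axis of wedge and the x axis of post, either way round below 0.07 rad and x of wedge_thick in the frame of post above 0.094 m), for 0.5 s.
At the end, for the whole second after the job is handed in: the wedge lies flat and still on the bench, thick end to the stop and within 5 mm of it, its side within 6 mm of the post's +y face, square to the stop within 0.06 rad (3.4 degrees) (angle between the x axis of wedge and the x axis of post, either way round below 0.06 rad and x of wedge_thick in the frame of post above 0.095 m and y of wedge in the frame of post between 0.079 and 0.091 m and angle between wedge's own z axis and vertical below 0.04 rad and height (world z) of wedge below 0.006 m and linear speed of wedge below 0.01 m/s); the robot touches nothing.
It fails at once if the wedge is lifted more than 15 mm or tipped more than 0.2 rad (height (world z) of wedge above 0.015 m or angle between wedge's own z axis and vertical above 0.2 rad).
It fails at once if the wedge is shoved on the stop with more than 40 N (contact force between wedge and stop above 40 N).
It fails at once if the kettlebell, mug, carabiner or hex key is moved more than 20 mm (distance of any of kettlebell, mug, carabiner, hex_key from where it was at the start of the episode above 0.02 m).
It also fails if it takes over 72 s, if anything falls off the work surface, if the arm or the gripper's body presses on something with over 40 N, if the wrist force passes 120 N, or if a joint passes its speed limit or range.

ROBOT

A 7-joint arm with a two-finger parallel gripper is mounted at the origin on the work surface. World frame = base frame: x ahead of the robot, y to its left, z up, the work surface at z = 0. Lengths are in m, angles in rad, forces in N, time in s.
With the tool pointing down it reaches from about 0.425 to 0.925 m from the base axis. Payload 6.8 kg.
Tool frame: the origin (TCP) lies on the centre line of the jaws, within the pads' length; the fingertips stand 25 mm ahead of it and the grasp point (between the pads) lies 6 mm ahead of it; z points along the fingers, y is the line along which they close (so a half turn about z gives the same grasp; the last joint's range is limited). The gripper opens to 85 mm and grips with 20 to 120 N. Pads are 22 mm wide; open, the fingers measure 114 mm over their backs; the gripper's body (76 mm by 85 mm) begins 54 mm behind the grasp point. The pads swing forward as they close: fully open they stand 13 mm farther back than shut.
Start: joints at [-1.27, 0.477, 0.022, 1.555, -0.011, 1.109, -0.083], TCP at [0.268, 0.619, 0.256] pointing down, gripper open.
Joint ranges: [-2.96, 2.96], [-0.34, 2.1], [-1.41, 1.46], [0.24, 2.44], [-1.37, 4.51], [0.17, 1.92], [-2.96, 2.96]. Speed limits (rad/s): [2.39, 2.39, 3.14, 3.14, 3.14, 3.14, 3.14].

INTERFACE

Orientations are given as a rotation vector (axis times angle).
In Python, from bench import telemetry, grab_frame, job gives the robot as it stands.
- The arm moves only by the tool apply_moves, never from a script. Its argument "rows" is a list of rows, each a list of 2 entries, a list of its own where there are three numbers: the shift along the tool's x, y, z each as a share of 250 mm, from -1 to 1, then the turn, a rotation vector about the tool's x, y, z each as a share of pi rad, from -1 to 1. A call has 1 to 10 rows; each row is the pose to reach, as a shift and turn from the pose commanded when the call began, along the tool's axes at that moment, turning the shorter way round; what a row does not reach only later rows make up. A row lasts 1/8 s, in which the tool goes at most 62.5 mm and 10.7 degrees, less where a joint would pass 70% of its speed; a pose out of reach is approached as far as the arm can. A call with a number of a shift or a turn outside -1 to 1 is refused whole. A call with a gripper value outside its range is refused whole. "jaw" is the gripper's target within -1 to 1 (fully open at 1, half-way at 0, shut at -1), set as the call begins (left out, the last holds). The fingers move at their own pace and stop on an object; "newtons" is the grip in N (left out, the last holds). Time passes only in rows, so rows that repeat a pose let the fingers close. It gives the time, the measured TCP pose, the force, the opening and the grip force at its end, in the units of the state.
- telemetry.get_obs(): the state, without advancing time (a new reading comes with each control period).
- grab_frame(name): name is "side" or "top"; returns a dict with "frame" (420x560x3 uint8, red, green, blue), "vertical_fov" (degrees; the focal length in pixels is half the picture's height over the tangent of half this angle, whatever the lens; pixels are square), "cx", "cy" (the principal point, pixels), "origin" and "attitude" of the camera in the world. Camera axes: x right, y up, looking along -z (the intrinsics and any distortion apply to the point x, -y, -z); pixel columns grow to the right and rows downward; lengths in m; the calibration is good to about 2 mm. A picture is of the moment at which its call begins. There is no depth.
- job.hand_in(): hands the job in; it is judged then, once.
The state is a dict: "clock": time; "joints": joint angles; "qvel": joint speeds; "tau": joint torques, N m; "tcp_pos": TCP position; "orientation": TCP orientation; "contact_force": force on the tool from outside, world axes, zero at the start; "moment": the same for the moment, N m; "grip_width": finger opening in m; "gripper_force": force on a finger pad.
Only numpy, scipy, OpenCV 4.12 (cv2) and the standard library are available. Lean on these libraries where they do the work, as an engineer would, in place of code of your own. Each camera call takes 0.05 s, during which the arm holds its last target. There are 200 camera calls.

## Working session

There is one attempt and no reset: what is moved stays moved. The work goes in short steps, Python scripts to look and compute and a tool call to move; the robot and the scene stay as the last step left them, time stands still between calls to the robot, and variables do not carry over. Pictures are saved under pics/ and viewed, at most 10 in all, crops included, and the job is handed in when it is done.

Besides the shell and the picture viewer there is one more tool, called as name(argument=value, ...), one argument or row to a line, values as JSON. apply_moves: Moves the arm, as the interface text tells. Its arguments: {"type":"object","properties":{"rows":{"type":"array"},"jaw":{"type":"number"},"newtons":{"type":"number"}},"required":["rows"]}

```bash
mkdir -p pics; cat > h.py <<'E'
import numpy as np, cv2
from scipy.spatial.transform import Rotation as R
from bench import telemetry, grab_frame, job
def att(a):
    a=np.array(a,float)
    return a if a.shape==(3,3) else (R.from_rotvec(a).as_matrix() if a.size==3 else R.from_quat(a).as_matrix())
def ray(d,u,v):
    f=d['frame'].shape[0]/2/np.tan(np.radians(d['vertical_fov'])/2)
    r=att(d['attitude'])@np.array([(u-d['cx'])/f,-(v-d['cy'])/f,-1])
    return np.array(d['origin']),r
def onz(d,u,v,z=0):
    o,r=ray(d,u,v); return (o+r*(z-o[2])/r[2])[:2]
def pix(d,p):
    f=d['frame'].shape[0]/2/np.tan(np.radians(d['vertical_fov'])/2)
    c=att(d['attitude']).T@(np.array(p)-d['origin']); return d['cx']+f*c[0]/-c[2], d['cy']-f*c[1]/-c[2]
E
python3 - <<'E'
from h import *
for n in('top','side'):
    d=grab_frame(n); cv2.imwrite(f'pics/{n}0.png',d['frame'][:,:,::-1]); np.save(f'{n}0.npy',d,allow_pickle=True)
    print({k:v for k,v in d.items() if k!='frame'})
print(telemetry.get_obs())
E
```

```text
{'vertical_fov': 52.71657067780334, 'cx': 279.1064550455303, 'cy': 205.91423386199492, 'origin': array([ 0.40406454, -0.09263371,  0.96193022]), 'attitude': array([ 0.15150814, -0.15607033, -1.57853438])}
{'vertical_fov': 56.79302698770592, 'cx': 279.77252531556286, 'cy': 205.2909290707326, 'origin': array([ 0.52928272, -0.95840104,  0.6465613 ]), 'attitude': array([ 0.98128083, -0.0596069 , -0.07738882])}
{'clock': 0.1, 'joints': array([-1.2701183 ,  0.47775366,  0.02231093,  1.55631251, -0.01147629,
        1.10927847, -0.08309815]), 'qvel': array([ 0.00099617, -0.0028798 ,  0.00067404, -0.00486387, -0.00052283,
       -0.00097855, -0.00222309]), 'tau': array([ 4.67367325e-03, -5.97765040e+01,  1.61403548e+00, -2.81952918e+01,
        1.28704630e-02,  5.14413288e-03, -2.43628853e-05]), 'tcp_pos': array([0.26811174, 0.61895767, 0.25541491]), 'orientation': array([-6.37509765e-01, -3.07601764e+00,  2.53038940e-03]), 'contact_force': array([-0.48402679,  0.09356245, -0.87580273]), 'moment': array([ 0.01547711, -0.01550967,  0.00938185]), 'gripper_force': 0.0, 'grip_width': 0.08545227000616237}
```

View pics/top0.png

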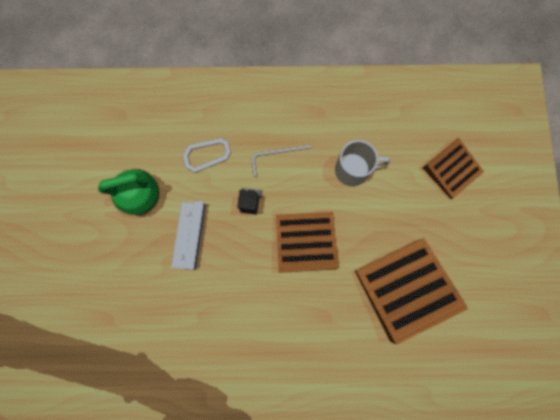

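View pics/side0.png

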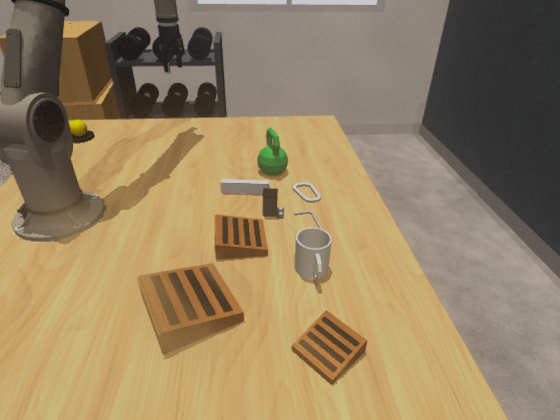

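The three wedges in the top view are middle (307,241), large (410,290) and small (453,168). The post with its black cap is at (249,201) and the stop at (189,236). The description fits the middle wedge, so I'll measure it and check it in a crop.

```bash
python3 - <<'E'
from h import *
d=np.load('top0.npy',allow_pickle=True).item(); im=d['frame'][:,:,::-1].copy()
hsv=cv2.cvtColor(im,cv2.COLOR_BGR2HSV)
for p in [(241,280),(215,300),(262,290),(230,420),(300,100),(201,249),(236,189),(268,306),(272,306)]: print(p,hsv[p])
c=cv2.resize(im[170:290,160:350],None,fx=4,fy=4,interpolation=cv2.INTER_CUBIC); cv2.imwrite('pics/crop.png',c)
E
```

```text
(241, 280) [ 14 166 135]
(215, 300) [ 13 160 142]
(262, 290) [ 12 166 106]
(230, 420) [ 20 115 159]
(300, 100) [ 22 100 160]
(201, 249) [165  12  44]
(236, 189) [108  19 173]
(268, 306) [ 13 168 135]
(272, 306) [ 24 103 156]
```

View pics/crop.png

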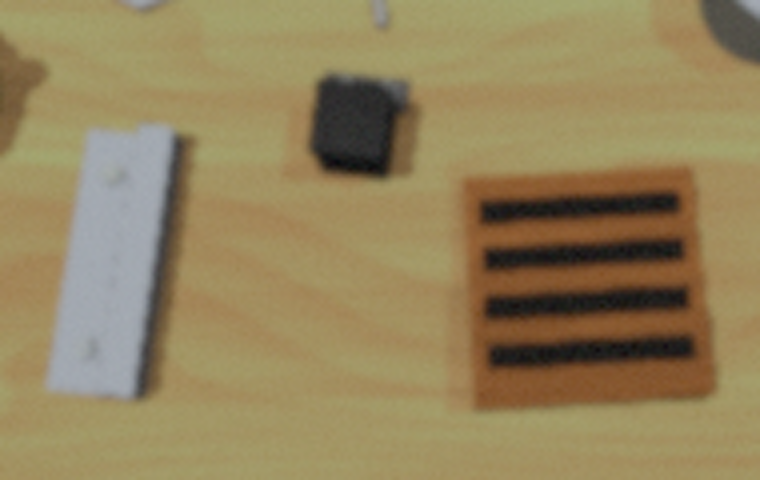

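The crop shows the middle wedge with its corners at about full-frame (276,214), (333,212), (339,268) and (279,272), thick end down. The stop's right edge runs from (204,202) to (194,269), and the cap is at (249,201).

```bash
cat >> h.py <<'E'
def quad(m,box):
    x0,y0,x1,y1=box; k=np.zeros_like(m); k[y0:y1,x0:x1]=m[y0:y1,x0:x1]
    k=cv2.morphologyEx(k,cv2.MORPH_CLOSE,np.ones((7,7)))
    k=cv2.morphologyEx(k,cv2.MORPH_OPEN,np.ones((3,3)))
    c=max(cv2.findContours(k,cv2.RETR_EXTERNAL,cv2.CHAIN_APPROX_NONE)[0],key=cv2.contourArea)
    h=cv2.convexHull(c)
    return cv2.approxPolyN(h,4,ensure_convex=True).reshape(-1,2).astype(float)
def brown(d):
    h=cv2.cvtColor(d['frame'],cv2.COLOR_RGB2HSV); return cv2.inRange(h,(6,135,60),(17,255,200))
E
python3 - <<'E'
from h import *
d=np.load('top0.npy',allow_pickle=True).item()
q=quad(brown(d),(260,200,345,285)); print(q)
h=cv2.cvtColor(d['frame'],cv2.COLOR_RGB2HSV)
s=quad(cv2.inRange(h,(0,0,120),(180,50,255)),(165,195,212,280)); print(s)
w=[onz(d,u,v,.02 if v<240 else .048) for u,v in q]; print('wedge',np.round(w,4))
print([round(np.linalg.norm(w[i]-w[i-1]),4) for i in range(4)])
S=[onz(d,u,v,.04) for u,v in s]; print('stop',np.round(S,4)); print([round(np.linalg.norm(S[i]-S[i-1]),4) for i in range(4)])
k=quad(cv2.inRange(h,(0,0,0),(180,255,70)),(232,182,265,218)); print('capdark',k,np.round([onz(d,*p,.072) for p in k],4))
s2=np.load('side0.npy',allow_pickle=True).item(); f=s2['frame'][180:225,210:290,::-1]
cv2.imwrite('pics/sc.png',cv2.resize(f,None,fx=9,fy=9,interpolation=cv2.INTER_CUBIC))
E
```

```text
[[339. 269.]
 [277. 272.]
 [275. 214.]
 [332. 211.]]
[[193. 269.]
 [170. 268.]
 [181. 202.]
 [203. 200.]]
wedge [[ 0.446  -0.2226]
 [ 0.4414 -0.0901]
 [ 0.5721 -0.0871]
 [ 0.5773 -0.216 ]]
[np.float64(0.1314), np.float64(0.1326), np.float64(0.1307), np.float64(0.129)]
stop [[0.4506 0.0907]
 [0.4534 0.1403]
 [0.5983 0.1212]
 [0.6022 0.0724]]
[np.float64(0.1528), np.float64(0.0497), np.float64(0.1462), np.float64(0.0489)]
capdark [[260. 190.]
 [256. 213.]
 [239. 212.]
 [239. 190.]] [[ 0.6158 -0.0557]
 [ 0.5655 -0.0469]
 [ 0.5682 -0.0107]
 [ 0.6164 -0.0104]]
```

View pics/sc.png

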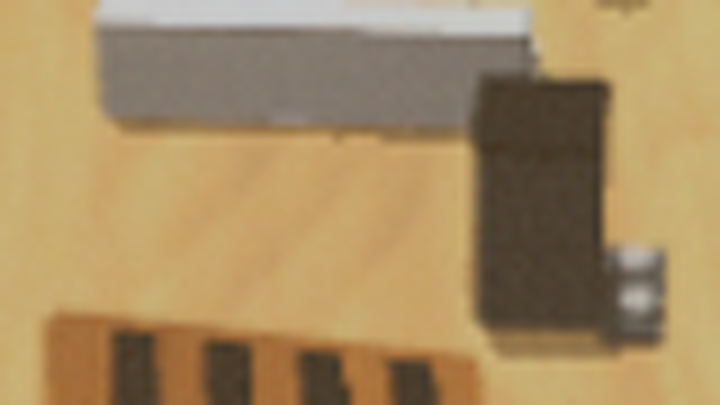

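```bash
cat >> h.py <<'E'
Y=np.array([-.1516,.0183]);Y/=np.linalg.norm(Y);X=np.array([Y[1],-Y[0]])
P=np.array([.5264,.0816])-.1*X-.085*Y
def w2p(w): return np.array([(np.array(w)-P)@X,(np.array(w)-P)@Y])
def p2w(x,y): return P+x*X+y*Y
def st():
    o=telemetry.get_obs(); M=R.from_rotvec(o['orientation']).as_matrix(); return o,M
def plan(x,y,z,yaw=None):
    "post-frame TCP target (m); yaw=desired tool x heading in post frame, deg"
    o,M=st(); t=np.r_[p2w(x,y),z]; s=M.T@(t-o['tcp_pos'])/.25
    print('shift',np.round(s,3),'pf',np.round(w2p(o['tcp_pos'][:2]),4),'z',round(o['tcp_pos'][2],4),end=' ')
    if yaw is not None:
        a=np.radians(yaw); h=np.cos(a)*X+np.sin(a)*Y
        T=np.c_[[h[0],h[1],0],[h[1],-h[0],0],[0,0,-1]]
        print('turn',np.round(R.from_matrix(M.T@T).as_rotvec()/np.pi,3),end=' ')
    print('yaw',np.round(np.degrees(np.arctan2(M[:2,0]@Y,M[:2,0]@X)),1))
E
python3 - <<'E'
from h import *
d=np.load('top0.npy',allow_pickle=True).item()
print('P',P,'X',X)
for a,b in((20,-20),(-20,-20),(-20,20),(20,20)): print(a,b,np.round(pix(d,[*p2w(a/1e3,b/1e3),.072]),1),np.round(pix(d,[*p2w(a/1e3,b/1e3),0]),1))
o,M=st();print(M.round(3))
for w in [[.446,-.2226],[.4414,-.0901],[.5721,-.0871],[.5773,-.216]]: print(w2p(w).round(4))
plan(-.24,.08,.15,0); plan(-.24,.08,.15,90); plan(-.24,.08,.15,180)
E
```

```text
P [ 0.59880316 -0.0278659 ] X [0.11984242 0.99279293]
20 -20 [239.  187.9] [241.8 195.2]
-20 -20 [257.4 189.8] [258.9 197. ]
-20 20 [255.2 207.9] [256.9 213.9]
20 20 [236.7 206. ] [239.7 212. ]
[[-0.918  0.397 -0.001]
 [ 0.397  0.918 -0.002]
 [-0.    -0.002 -1.   ]]
[-0.2116  0.1284]
[-0.0806  0.1488]
[-0.062   0.0194]
[-0.1894 -0.0012]
shift [-2.208 -2.859  0.427] pf [0.6025 0.4058] z 0.2554 turn [-0.     0.     0.408] yaw 73.5
shift [-2.208 -2.859  0.427] pf [0.6025 0.4058] z 0.2554 turn [-0.001 -0.    -0.092] yaw 73.5
shift [-2.208 -2.859  0.427] pf [0.6025 0.4058] z 0.2554 turn [-0.    -0.    -0.592] yaw 73.5
```

apply_moves(
  rows=[
    [[-0.91,-0.7,0],[0,0,-0.092]],
    [[-0.91,-0.7,0],[0,0,-0.092]],
    [[-0.91,-0.7,0],[0,0,-0.092]],
    [[-0.91,-0.7,0],[0,0,-0.092]],
    [[-0.91,-0.7,0],[0,0,-0.092]],
    [[-0.91,-0.7,0],[0,0,-0.092]],
  ],
  jaw=-1,
)

```text
clock: 0.85
tcp_pos: [0.4095, 0.3647, 0.2561]
orientation: [0.198, 3.135, -0.002]
contact_force: [-0.9, 0.3, -0.6]
grip_width: -0.0005
gripper_force: 0.0
```

```bash
python3 - <<'E'
from h import *
plan(-.115,.185,.12,90); print(st()[0]['joints'].round(2),st()[0]['tcp_pos'])
E
```

```text
shift [-0.211 -1.926  0.548] pf [0.367  0.2349] z 0.2561 turn [-0.     0.    -0.002] yaw 89.7
[-0.87  0.27  0.04  1.86 -0.01  1.01  0.61] [0.40953062 0.36465675 0.25614209]
```

apply_moves(
  rows=[
    [[-0.15,-1,0.1],[0,0,0]],
    [[-0.15,-1,0.1],[0,0,0]],
    [[-0.15,-1,0.1],[0,0,0]],
    [[-0.15,-1,0.1],[0,0,0]],
    [[-0.15,-1,0.1],[0,0,0]],
    [[-0.15,-1,0.1],[0,0,0]],
  ],
)

```text
clock: 1.6
tcp_pos: [0.4149, 0.1168, 0.2314]
orientation: [0.187, 3.136, 0.001]
contact_force: [-0.5, 0.1, 1.0]
grip_width: -0.0001
gripper_force: 0.0
```

apply_moves(
  rows=[
    [[-0.06,-0.926,0.3],[0,0,0]],
    [[-0.06,-0.926,0.3],[0,0,0]],
    [[-0.06,-0.926,0.3],[0,0,0]],
    [[-0.06,-0.926,0.3],[0,0,0]],
    [[-0.06,-0.926,0.3],[0,0,0]],
    [[-0.06,-0.926,0.3],[0,0,0]],
  ],
)

```text
clock: 2.35
tcp_pos: [0.4032, -0.1142, 0.1563]
orientation: [0.184, 3.136, 0.001]
contact_force: [-0.2, 0.1, -0.3]
grip_width: -0.0001
gripper_force: 0.0
```

```bash
python3 - <<'E'
from h import *
plan(-.115,.185,.036,90); print(st()[0]['joints'].round(2),st()[0]['tcp_pos'])
E
```

```text
shift [ 0.005 -0.024  0.481] pf [-0.1091  0.1838] z 0.1563 turn [0.    0.    0.001] yaw 90.2
[-0.2   0.2   0.37  2.26 -0.12  0.7   1.7 ] [ 0.4032171  -0.11419673  0.15629277]
```

apply_moves(
  rows=[
    [[-0.03,-0.02,0.2],[0,0,0]],
    [[-0.03,-0.02,0.3],[0,0,0]],
    [[-0.03,-0.02,0.4],[0,0,0]],
    [[-0.03,-0.02,0.48],[0,0,0]],
    [[-0.03,-0.02,0.48],[0,0,0]],
  ],
)

```text
clock: 2.98
tcp_pos: [0.4093, -0.1194, 0.0356]
orientation: [-0.182, -3.134, -0.002]
contact_force: [-1.0, 0.4, 0.3]
grip_width: -0.0001
gripper_force: 0.0
```

```bash
python3 - <<'E'
from h import *
plan(-.115,.14,.036,90); print(st()[0]['joints'].round(2),st()[0]['tcp_pos'])
d=grab_frame('top'); cv2.imwrite('pics/t1.png',cv2.resize(d['frame'][160:310,150:370,::-1],None,fx=3.5,fy=3.5))
E
```

```text
shift [-0.149 -0.006 -0.002] pf [-0.1136  0.1772] z 0.0356 turn [ 0.    -0.001  0.001] yaw 90.3
[-0.07  0.47  0.25  2.3  -0.3   0.4   1.89] [ 0.40925207 -0.11940047  0.03556919]
```

View pics/t1.png

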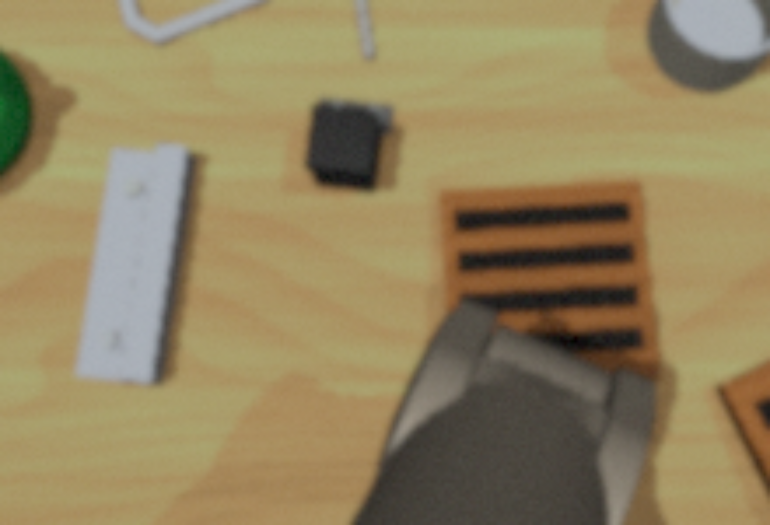

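apply_moves(
  rows=[
    [[-0.03,-0.045,0],[0,0,0]],
    [[-0.05,-0.045,0],[0,0,0]],
    [[-0.07,-0.045,0],[0,0,0]],
    [[-0.09,-0.045,0],[0,0,0]],
    [[-0.11,-0.045,0],[0,0,0]],
    [[-0.13,-0.045,0],[0,0,0]],
    [[-0.145,-0.045,0],[0,0,0]],
    [[-0.16,-0.045,0],[0,0,0]],
    [[-0.16,-0.045,0],[0,0,0]],
  ],
)

```text
clock: 4.15
tcp_pos: [0.4457, -0.1372, 0.0358]
orientation: [-0.187, -3.132, -0.001]
contact_force: [-2.7, -0.2, -1.8]
grip_width: 0.0001
gripper_force: 1.1
```

apply_moves(
  rows=[
    [[0.06,0,0],[0,0,0]],
    [[0.12,-0.1,0],[0,0,0]],
    [[0.12,-0.3,0],[0,0,0]],
    [[0.12,-0.48,0],[0,0,0]],
    [[0.12,-0.48,0],[0,0,0]],
  ],
)

```text
clock: 4.78
tcp_pos: [0.4021, -0.2574, 0.0368]
orientation: [0.199, 3.134, -0.004]
contact_force: [0.1, 0.6, 0.4]
grip_width: -0.0001
gripper_force: 0.0
```

```bash
cat >> h.py <<'E'
def wedge(box,name=None):
    d=grab_frame('top'); m=brown(d); x0,y0,x1,y1=box
    q=quad(m,box)
    return d,q
E
python3 - <<'E'
from h import *
plan(-.24,.08,.036,90); print(st()[0]['contact_force'])
d=grab_frame('top'); np.save('t2.npy',d,allow_pickle=True); cv2.imwrite('pics/t2.png',cv2.resize(d['frame'][160:310,150:370,::-1],None,fx=3.5,fy=3.5))
E
```

```text
shift [-0.351  0.048  0.004] pf [-0.2514  0.1678] z 0.0368 turn [-0.001  0.001 -0.002] yaw 89.6
[0.11393062 0.56196538 0.42557977]
```

View pics/t2.png

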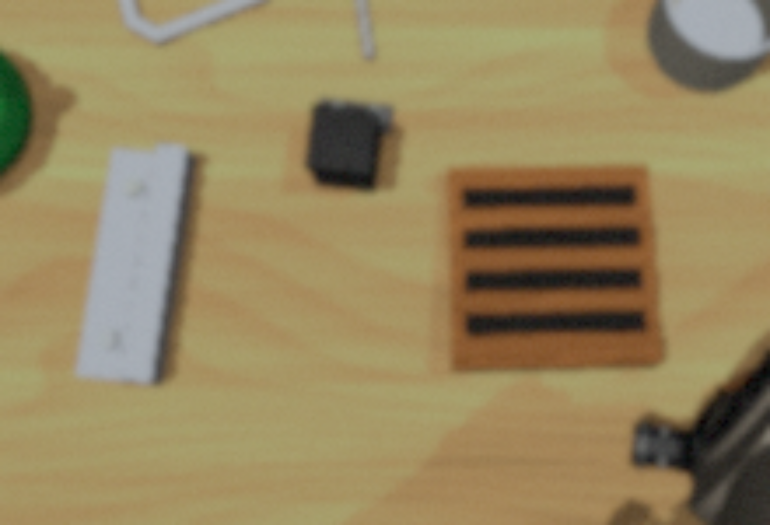

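```bash
python3 - <<'E'
from h import *
d=np.load('t2.npy',allow_pickle=True).item(); d0=np.load('top0.npy',allow_pickle=True).item()
q=quad(brown(d),(262,195,345,285)); print(q)
for u,v in q: print(w2p(onz(d,u,v,.02 if v<235 else .048)).round(4))
L=quad(brown(d0),(346,230,475,350)); print(L)
for u,v in L: print('L',w2p(onz(d0,u,v,.05)).round(4))
x,y,w,h=345,230,140,120
print(pix(d,[*telemetry.get_obs()['tcp_pos'][:2],.011]))
print('brown in L area now',(brown(d)[230:350,346:475]>0).sum(),(brown(d0)[230:350,346:475]>0).sum())
E
```

```text
[[335. 208.]
 [340. 264.]
 [278. 265.]
 [277. 208.]]
[-0.1956 -0.0088]
[-0.2129  0.1175]
[-0.0812  0.1338]
[-0.065   0.0052]
[[468. 308.]
 [392. 346.]
 [354. 270.]
 [423. 237.]]
L [-0.4866  0.1803]
L [-0.3324  0.2734]
L [-0.2433  0.1272]
L [-0.3866  0.0407]
(np.float64(352.1330114608072), np.float64(289.62656816432406))
brown in L area now 1627 4828
```

apply_moves(
  rows=[
    [[0,0,-0.2],[0,0,-0.039]],
    [[0,0,-0.4],[0,0,-0.039]],
    [[-0.2,0.03,-0.4],[0,0,-0.039]],
    [[-0.425,0.065,-0.4],[0,0,-0.039]],
    [[-0.425,0.065,-0.4],[0,0,-0.039]],
    [[-0.425,0.065,-0.2],[0,0,-0.039]],
    [[-0.425,0.065,-0.1],[0,0,-0.039]],
    [[-0.425,0.065,0],[0,0,-0.039]],
    [[-0.425,0.065,0],[0,0,-0.039]],
  ],
)

```text
clock: 5.95
tcp_pos: [0.5084, -0.2481, 0.0346]
orientation: [0.006, -3.137, -0.003]
contact_force: [0.1, -0.1, -0.1]
grip_width: -0.0001
gripper_force: 0.0
```

```bash
python3 - <<'E'
from h import *
plan(-.172,.064,.036,97);plan(-.235,.064,.036,97); print(st()[0]['contact_force'])
E
```

```text
shift [-0.026  0.229 -0.005] pf [-0.2295  0.0634] z 0.0346 turn [ 0.001 -0.001  0.001] yaw 97.1
shift [ 0.005 -0.021 -0.006] pf [-0.2295  0.0634] z 0.0346 turn [ 0.001 -0.001  0.001] yaw 97.1
[ 0.1331511  -0.13807755 -0.08760793]
```

apply_moves(
  rows=[
    [[-0.003,0.025,0],[0,0,0]],
    [[-0.006,0.05,0],[0,0,0]],
    [[-0.009,0.075,0],[0,0,0]],
    [[-0.011,0.1,0],[0,0,0]],
    [[-0.014,0.125,0],[0,0,0]],
    [[-0.017,0.15,0],[0,0,0]],
    [[-0.02,0.17,0],[0,0,0]],
    [[-0.022,0.19,0],[0,0,0]],
    [[-0.024,0.205,0],[0,0,0]],
    [[-0.024,0.205,0],[0,0,0]],
  ],
)

```text
clock: 7.2
tcp_pos: [0.5172, -0.1998, 0.0374]
orientation: [-0.003, 3.139, -0.003]
contact_force: [-1.2, -4.3, 4.6]
grip_width: -0.0001
gripper_force: 2.4
```

```bash
python3 - <<'E'
from h import *
plan(-.172,.064,.036,97); print(st()[0]['contact_force'],w2p(P+st()[0]['contact_force'][:2]))
d=grab_frame('top'); np.save('t3.npy',d,allow_pickle=True); cv2.imwrite('pics/t3.png',cv2.resize(d['frame'][160:310,150:370,::-1],None,fx=3.5,fy=3.5))
E
```

```text
shift [0.01  0.036 0.006] pf [-0.1805  0.0604] z 0.0374 turn [-0.001  0.001 -0.   ] yaw 97.0
[-1.21482119 -4.28092458  4.5522684 ] [-4.39565875  0.69302954]
```

View pics/t3.png

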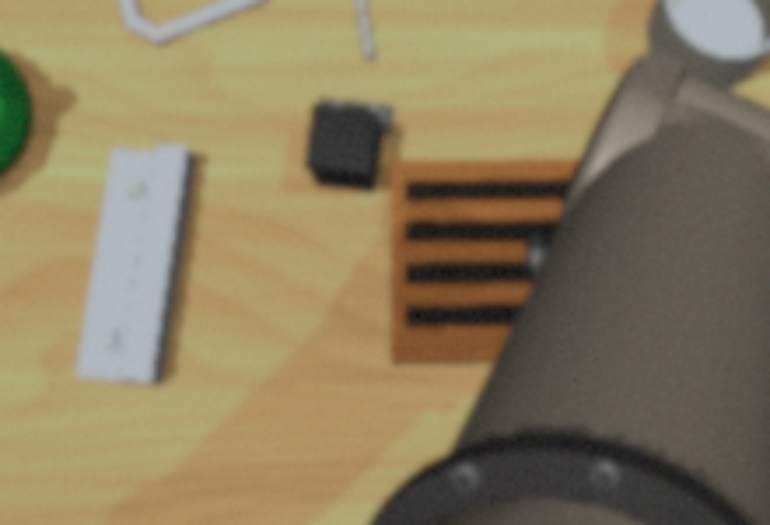

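Wedge front edge is at crop x≈392, a few mm from the post (right edge about 385), with roughly 17 mm of overlap. Next I'll plan the levering arc about the post corner.

```bash
cat >> h.py <<'E'
def arc(ths,a=.060,n=.1435,z=.036):
    o,M=st(); f=o['contact_force']; 
    for t in ths:
        r=np.radians(t); c=np.array([-.02,.02])+a*np.array([np.cos(r),np.sin(r)])+n*np.array([-np.sin(r),np.cos(r)])
        s=M.T@(np.r_[p2w(*c),z]-o['tcp_pos'])/.25; h=np.cos(r)*X+np.sin(r)*Y
        T=np.c_[[h[0],h[1],0],[h[1],-h[0],0],[0,0,-1]]; v=R.from_matrix(M.T@T).as_rotvec()/np.pi
        print([[round(float(x),3) for x in s],[0,0,round(float(v[2]),3)]])
    print('pf',w2p(o['tcp_pos'][:2]).round(4),o['tcp_pos'][2].round(4),'F pf',w2p(P+f[:2]).round(1),f[2].round(1))
E
python3 -c "
from h import *
arc([97,95,92,89,86,83,80,77,74,71])"
```

```text
[[0.001, 0.044, 0.005], [0, 0, -0.0]]
[[0.021, 0.052, 0.005], [0, 0, 0.011]]
[[0.05, 0.067, 0.005], [0, 0, 0.028]]
[[0.079, 0.082, 0.005], [0, 0, 0.044]]
[[0.106, 0.1, 0.005], [0, 0, 0.061]]
[[0.133, 0.119, 0.005], [0, 0, 0.078]]
[[0.159, 0.139, 0.005], [0, 0, 0.094]]
[[0.183, 0.16, 0.005], [0, 0, 0.111]]
[[0.206, 0.183, 0.005], [0, 0, 0.128]]
[[0.229, 0.207, 0.004], [0, 0, 0.144]]
pf [-0.1805  0.0605] 0.0373 F pf [-5.6 -0.4] 3.5
```

apply_moves(
  rows=[
    [[0,0.02,0.005],[0,0,0]],
    [[0,0.044,0.005],[0,0,0]],
    [[0.021,0.052,0.005],[0,0,0.011]],
    [[0.05,0.067,0.005],[0,0,0.028]],
    [[0.079,0.082,0.005],[0,0,0.044]],
    [[0.106,0.1,0.005],[0,0,0.061]],
    [[0.133,0.119,0.005],[0,0,0.078]],
    [[0.159,0.139,0.005],[0,0,0.094]],
    [[0.183,0.16,0.005],[0,0,0.111]],
    [[0.183,0.16,0.005],[0,0,0.111]],
  ],
)

```text
clock: 8.5
tcp_pos: [0.4704, -0.1581, 0.0352]
orientation: [-0.539, -3.095, -0.001]
contact_force: [-0.7, -2.1, 1.5]
grip_width: -0.0001
gripper_force: 0.8
```

```bash
python3 - <<'E'
from h import *
arc([74,71,68,65,62,59,56,53,50])
d=grab_frame('top'); cv2.imwrite('pics/t4.png',cv2.resize(d['frame'][160:310,150:370,::-1],None,fx=3.5,fy=3.5))
E
```

```text
[[0.024, 0.008, -0.003], [0, 0, 0.017]]
[[0.053, 0.023, -0.003], [0, 0, 0.034]]
[[0.081, 0.039, -0.003], [0, 0, 0.051]]
[[0.108, 0.057, -0.003], [0, 0, 0.067]]
[[0.134, 0.077, -0.003], [0, 0, 0.084]]
[[0.16, 0.097, -0.003], [0, 0, 0.101]]
[[0.184, 0.119, -0.003], [0, 0, 0.117]]
[[0.207, 0.142, -0.003], [0, 0, 0.134]]
[[0.228, 0.167, -0.003], [0, 0, 0.151]]
pf [-0.1447  0.1119] 0.0352 F pf [-2.2  0.5] 1.5
```

View pics/t4.png

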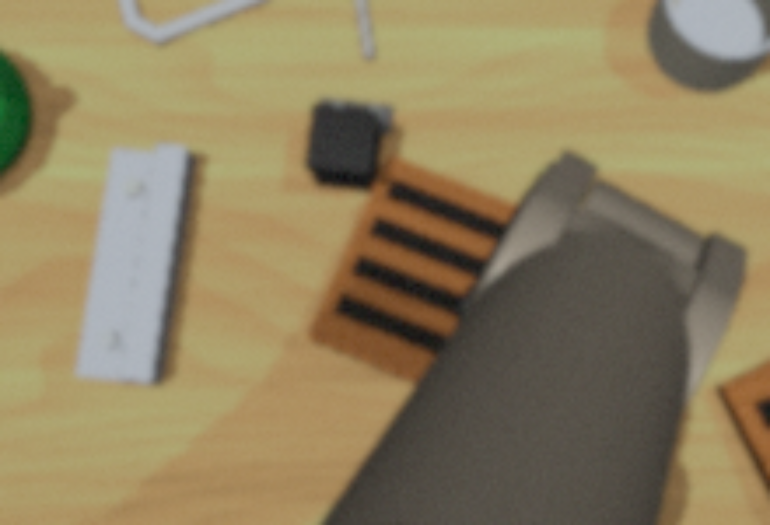

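The wedge, with its near thin corner at crop (392,160), is rotating clockwise with its side on the post's corner at (380,185). I'll continue the arc.

apply_moves(
  rows=[
    [[0.024,0.008,-0.003],[0,0,0.017]],
    [[0.053,0.023,-0.003],[0,0,0.034]],
    [[0.081,0.039,-0.003],[0,0,0.051]],
    [[0.108,0.057,-0.003],[0,0,0.067]],
    [[0.134,0.077,-0.003],[0,0,0.084]],
    [[0.16,0.097,-0.003],[0,0,0.101]],
    [[0.184,0.119,-0.003],[0,0,0.117]],
    [[0.207,0.142,-0.003],[0,0,0.134]],
    [[0.228,0.167,-0.003],[0,0,0.151]],
  ],
)

```text
clock: 9.68
tcp_pos: [0.431, -0.0999, 0.0357]
orientation: [-1.254, -2.88, -0.0]
contact_force: [-1.1, -2.1, 0.1]
grip_width: -0.0002
gripper_force: 0.9
```

```bash
python3 - <<'E'
from h import *
arc([49,46,43,40,37,34,31,28,25,22])
E
```

```text
[[0.011, 0.004, -0.001], [0, 0, 0.005]]
[[0.041, 0.018, -0.001], [0, 0, 0.021]]
[[0.07, 0.034, -0.001], [0, 0, 0.038]]
[[0.098, 0.05, -0.001], [0, 0, 0.055]]
[[0.125, 0.069, -0.001], [0, 0, 0.071]]
[[0.151, 0.088, -0.001], [0, 0, 0.088]]
[[0.176, 0.109, -0.001], [0, 0, 0.105]]
[[0.199, 0.131, -0.001], [0, 0, 0.121]]
[[0.222, 0.155, -0.001], [0, 0, 0.138]]
[[0.243, 0.179, -0.001], [0, 0, 0.155]]
pf [-0.0916  0.158 ] 0.0357 F pf [-2.2  0.8] 0.1
```

```bash
python3 - <<'E'
from h import *
for t,a in zip([47,44,41,38,35],[.058,.056,.054,.052,.05]): arc([t],a=a)
print(st()[0]['joints'].round(2))
E
```

```text
[[0.023, 0.013, -0.001], [0, 0, 0.016]]
pf [-0.0916  0.158 ] 0.0357 F pf [-2.2  0.8] 0.1
[[0.044, 0.027, -0.001], [0, 0, 0.032]]
pf [-0.0916  0.158 ] 0.0357 F pf [-2.2  0.8] 0.1
[[0.065, 0.041, -0.001], [0, 0, 0.049]]
pf [-0.0916  0.158 ] 0.0357 F pf [-2.2  0.8] 0.1
[[0.084, 0.056, -0.001], [0, 0, 0.066]]
pf [-0.0916  0.158 ] 0.0357 F pf [-2.2  0.8] 0.1
[[0.103, 0.071, -0.001], [0, 0, 0.082]]
pf [-0.0916  0.158 ] 0.0357 F pf [-2.2  0.8] 0.1
[-0.27  0.52  0.44  2.27 -0.51  0.44  1.33]
```

apply_moves(
  rows=[
    [[0.023,0.013,0],[0,0,0.016]],
    [[0.044,0.027,0],[0,0,0.032]],
    [[0.065,0.041,0],[0,0,0.049]],
    [[0.084,0.056,0],[0,0,0.066]],
    [[0.103,0.071,0],[0,0,0.082]],
  ],
)

```text
clock: 10.3
tcp_pos: [0.4235, -0.0712, 0.0356]
orientation: [-1.616, -2.691, 0.005]
contact_force: [-10.1, -10.3, 10.5]
grip_width: 0.0001
gripper_force: 6.7
```

```bash
python3 - <<'E'
from h import *
for t,a in zip([33,30,27,24,21,18,15,12,9,6],[.049,.048,.047,.046,.045,.045,.045,.045,.045,.045]): arc([t],a=a)
print(st()[0]['joints'].round(2))
d=grab_frame('top'); np.save('t5.npy',d,allow_pickle=True);cv2.imwrite('pics/t5.png',cv2.resize(d['frame'][160:310,150:370,::-1],None,fx=3.5,fy=3.5))
E
```

```text
[[0.019, 0.022, -0.002], [0, 0, 0.011]]
pf [-0.064   0.1688] 0.0356 F pf [-11.4   8.8] 10.5
[[0.044, 0.033, -0.002], [0, 0, 0.027]]
pf [-0.064   0.1688] 0.0356 F pf [-11.4   8.8] 10.5
[[0.069, 0.046, -0.002], [0, 0, 0.044]]
pf [-0.064   0.1688] 0.0356 F pf [-11.4   8.8] 10.5
[[0.093, 0.06, -0.002], [0, 0, 0.061]]
pf [-0.064   0.1688] 0.0356 F pf [-11.4   8.8] 10.5
[[0.116, 0.075, -0.002], [0, 0, 0.077]]
pf [-0.064   0.1688] 0.0356 F pf [-11.4   8.8] 10.5
[[0.143, 0.092, -0.002], [0, 0, 0.094]]
pf [-0.064   0.1688] 0.0356 F pf [-11.4   8.8] 10.5
[[0.168, 0.111, -0.002], [0, 0, 0.111]]
pf [-0.064   0.1688] 0.0356 F pf [-11.4   8.8] 10.5
[[0.193, 0.13, -0.002], [0, 0, 0.127]]
pf [-0.064   0.1688] 0.0356 F pf [-11.4   8.8] 10.5
[[0.216, 0.151, -0.002], [0, 0, 0.144]]
pf [-0.064   0.1688] 0.0356 F pf [-11.4   8.8] 10.5
[[0.239, 0.174, -0.002], [0, 0, 0.161]]
pf [-0.064   0.1688] 0.0356 F pf [-11.4   8.8] 10.5
[-0.4   0.52  0.51  2.3  -0.6   0.45  1.1 ]
```

View pics/t5.png

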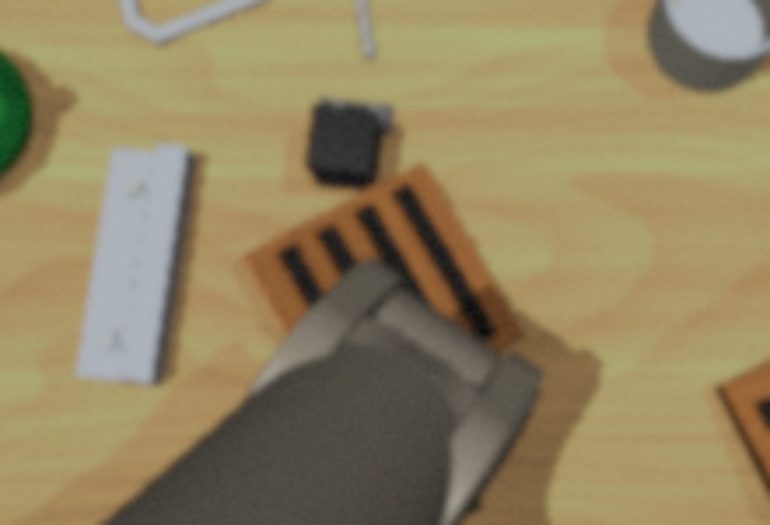

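```bash
python3 - <<'E'
from h import *
arc([35,32,29,26,23,20,17],a=.05,n=.1455)
E
```

```text
[[-0.001, 0.005, -0.002], [0, 0, -0.001]]
[[0.029, 0.017, -0.002], [0, 0, 0.016]]
[[0.058, 0.029, -0.002], [0, 0, 0.033]]
[[0.087, 0.044, -0.002], [0, 0, 0.049]]
[[0.115, 0.059, -0.002], [0, 0, 0.066]]
[[0.143, 0.077, -0.003], [0, 0, 0.083]]
[[0.169, 0.095, -0.003], [0, 0, 0.099]]
pf [-0.063   0.1692] 0.0354 F pf [-8.1  6.9] 7.0
```

apply_moves(
  rows=[
    [[0.029,0.012,-0.006],[0,0,0.016]],
    [[0.058,0.025,-0.006],[0,0,0.033]],
    [[0.087,0.04,-0.006],[0,0,0.049]],
    [[0.115,0.055,-0.006],[0,0,0.066]],
    [[0.143,0.073,-0.006],[0,0,0.083]],
  ],
)

```text
clock: 10.98
tcp_pos: [0.4223, -0.0279, 0.0363]
orientation: [-1.945, -2.459, 0.004]
contact_force: [-5.5, -0.7, -1.8]
grip_width: 0.0002
gripper_force: 2.6
```

```bash
python3 - <<'E'
from h import *
arc([20,17,14,11,8,5,2,0],a=.05,n=.1455)
print(st()[0]['joints'].round(2))
E
```

```text
[[-0.008, 0.003, 0.001], [0, 0, 0.001]]
[[0.022, 0.014, 0.001], [0, 0, 0.018]]
[[0.052, 0.027, 0.001], [0, 0, 0.034]]
[[0.08, 0.042, 0.001], [0, 0, 0.051]]
[[0.108, 0.058, 0.001], [0, 0, 0.068]]
[[0.136, 0.075, 0.001], [0, 0, 0.084]]
[[0.162, 0.094, 0.001], [0, 0, 0.101]]
[[0.179, 0.107, 0.001], [0, 0, 0.112]]
pf [-0.0211  0.1752] 0.0363 F pf [-1.4  5.4] -1.8
[-0.56  0.54  0.59  2.32 -0.69  0.47  0.83]
```

apply_moves(
  rows=[
    [[0.022,0.014,0],[0,0,0.018]],
    [[0.052,0.027,0],[0,0,0.034]],
    [[0.08,0.042,0],[0,0,0.051]],
    [[0.108,0.058,0],[0,0,0.068]],
    [[0.136,0.073,0],[0,0,0.084]],
    [[0.136,0.073,0],[0,0,0.084]],
  ],
)

```text
clock: 11.72
tcp_pos: [0.432, 0.0107, 0.036]
orientation: [-2.247, -2.185, 0.006]
contact_force: [-7.0, 3.7, -1.4]
grip_width: 0.0
gripper_force: 3.3
```

```bash
python3 - <<'E'
from h import *
arc([5,2,0],a=.05,n=.1455)
d=grab_frame('top'); np.save('t6.npy',d,allow_pickle=True);cv2.imwrite('pics/t6.png',cv2.resize(d['frame'][160:310,150:370,::-1],None,fx=3.5,fy=3.5))
E
```

```text
[[-0.005, 0.003, 0.0], [0, 0, 0.002]]
[[0.025, 0.015, 0.0], [0, 0, 0.018]]
[[0.045, 0.023, 0.0], [0, 0, 0.029]]
pf [0.0183 0.1703] 0.036 F pf [2.8 7.4] -1.4
```

View pics/t6.png

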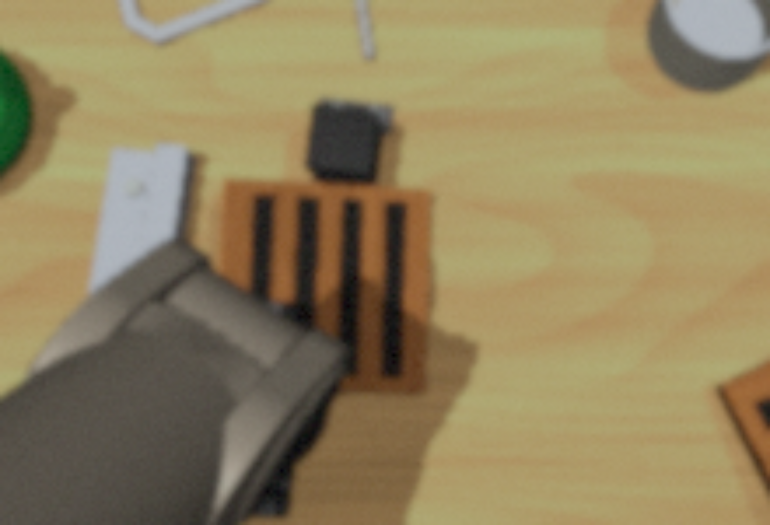

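The wedge is nearly square on the post's +y face: thin edge at crop (430,190)-(425,390), thick end about 20 mm short of the stop. From here I'll only measure numerically.

```bash
python3 - <<'E'
from h import *
d=np.load('t6.npy',allow_pickle=True).item()
m=brown(d)
pts=[]
for v in range(222,266,4):
    r=m[v,200:300]; u=200+np.nonzero(r)[0].max()+.5; pts.append(w2p(onz(d,u,v,.02)))
pts=np.array(pts); print(pts.round(4)[::3]); k=np.polyfit(pts[:,1],pts[:,0],1); print('thin edge tilt deg',np.degrees(np.arctan(k[0])),'x at y=.085',np.polyval(k,.085))
E
```

```text
[[-0.0584  0.0382]
 [-0.0614  0.0652]
 [-0.0643  0.0919]
 [-0.065   0.1185]]
thin edge tilt deg -5.131149884481659 x at y=.085 -0.06312957526591213
```

apply_moves(
  rows=[
    [[0.015,0.008,0],[0,0,0.009]],
    [[0.028,0.015,0],[0,0,0.018]],
    [[0.04,0.02,0],[0,0,0.026]],
    [[0.04,0.02,0],[0,0,0.026]],
  ],
)

```text
clock: 12.28
tcp_pos: [0.4362, 0.0207, 0.0358]
orientation: [-2.332, -2.09, 0.008]
contact_force: [-8.5, 5.1, -1.4]
grip_width: 0.0005
gripper_force: 4.4
```

```bash
python3 - <<'E'
from h import *
arc([0],a=.05,n=.1455)
plan(0,.2,.036,0)
E
```

```text
[[0.005, 0.007, -0.001], [0, 0, 0.003]]
pf [0.0287 0.1673] 0.0358 F pf [4. 9.] -1.4
shift [-0.113 -0.132  0.   ] pf [0.0287 0.1673] z 0.0358 turn [-0.003 -0.001  0.003] yaw 0.6
```

apply_moves(
  rows=[
    [[0,-0.03,0],[0,0,0]],
    [[0,-0.05,-0.1],[0,0,0]],
    [[0,-0.05,-0.3],[0,0,0]],
    [[-0.1,0,-0.35],[0,0,0]],
    [[-0.3,0.15,-0.35],[0,0,0]],
    [[-0.488,0.335,-0.35],[0,0,0]],
    [[-0.488,0.335,-0.35],[0,0,0]],
  ],
)

```text
clock: 13.15
tcp_pos: [0.5127, -0.1176, 0.1257]
orientation: [2.346, 2.083, 0.001]
contact_force: [-0.3, 0.5, -0.4]
grip_width: -0.0003
gripper_force: 0.0
```

```bash
python3 - <<'E'
from h import *
plan(-.092,.084,.034,0)
d=grab_frame('top'); m=brown(d)
pts=[]
for v in range(220,268,3):
    r=m[v,200:300]; 
    if r.any(): pts.append((200+np.nonzero(r)[0].max()+.5,v,200+np.nonzero(r)[0].min()))
print(pts)
for u,v,l in pts[::4]: print(w2p(onz(d,u,v,.02)).round(4),w2p(onz(d,l,v,.048)).round(4))
E
```

```text
shift [ 0.031 -0.039  0.366] pf [-0.0994  0.0747] z 0.1257 turn [0.001 0.001 0.   ] yaw 0.1
[(np.float64(221.5), 220, np.int64(213)), (np.float64(217.5), 223, np.int64(212)), (np.float64(213.5), 226, np.int64(212))]
[0.0562 0.0459] [0.0704 0.052 ]
```

apply_moves(
  rows=[
    [[0.01,-0.039,0.15],[0,0,0]],
    [[0.01,-0.039,0.28],[0,0,0]],
    [[0.01,-0.039,0.366],[0,0,0]],
    [[0.01,-0.039,0.366],[0,0,0]],
  ],
)

```text
clock: 13.7
tcp_pos: [0.4994, -0.1074, 0.0321]
orientation: [-2.339, -2.092, 0.003]
contact_force: [-0.5, -0.2, -0.1]
grip_width: 0.0001
gripper_force: 0.0
```

apply_moves(
  rows=[
    [[0.02,0,0],[0,0,0]],
    [[0.04,0,0],[0,0,0]],
    [[0.06,0,0],[0,0,0]],
    [[0.08,0,0],[0,0,0]],
    [[0.1,0,0],[0,0,0]],
    [[0.12,0,0],[0,0,0]],
    [[0.135,0,0],[0,0,0]],
    [[0.15,0,0],[0,0,0]],
    [[0.16,0,0],[0,0,0]],
  ],
)

```text
clock: 14.82
tcp_pos: [0.5048, -0.0712, 0.0335]
orientation: [2.345, 2.088, -0.003]
contact_force: [-3.4, -6.7, 2.9]
grip_width: -0.0001
gripper_force: 3.3
```

```bash
python3 - <<'E'
from h import *
plan(-.041,.084,.034,0); f=st()[0]['contact_force']; print(w2p(P+f[:2]),f[2])
E
```

```text
shift [ 0.053  0.017 -0.002] pf [-0.0543  0.0881] z 0.0335 turn [0.    0.001 0.001] yaw 0.3
[-7.03989593  2.61090821] 2.928810996361035
```

apply_moves(
  rows=[
    [[0.008,0.005,0],[0,0,0]],
    [[0.016,0.01,0],[0,0,0]],
    [[0.024,0.012,0],[0,0,0]],
    [[0.032,0.012,0],[0,0,0]],
    [[0.032,0.012,0],[0,0,0]],
  ],
)

```text
clock: 15.45
tcp_pos: [0.5052, -0.0676, 0.0334]
orientation: [2.349, 2.084, -0.012]
contact_force: [-10.9, -16.3, 9.8]
grip_width: 0.0003
gripper_force: 8.4
```

```bash
python3 - <<'E'
from h import *
plan(-.041,.084,.034,0); f=st()[0]['contact_force']; print(w2p(P+f[:2]),f[2])
E
```

```text
shift [ 0.039  0.017 -0.003] pf [-0.0507  0.0881] z 0.0334 turn [-0.001  0.002  0.   ] yaw 0.1
[-17.46553368   8.87349879] 9.776177743796355
```

```bash
python3 - <<'E'
from h import *
d=grab_frame('top'); m=brown(d); np.save('t7.npy',d,allow_pickle=True)
h=cv2.cvtColor(d['frame'],cv2.COLOR_RGB2HSV); s=cv2.inRange(h,(0,0,120),(180,50,255))
for v in range(204,276,4):
    r=np.nonzero(m[v,180:300])[0]; q=np.nonzero(s[v,165:215])[0]
    print(v,'brown',(180+r.min(),180+r.max()) if r.size else '', 'stop',165+q.max() if q.size else '',
      w2p(onz(d,180+r.min(),v,.048)).round(3) if r.size else '', w2p(onz(d,165.+q.max()+.5,v,.04)).round(3) if q.size else '', w2p(onz(d,180.5+r.max(),v,.02)).round(3) if r.size else '')
v=240; print(h[240,185:225].tolist())
E
```

```text
204 brown  stop 203  [0.098 0.017] 
208 brown (np.int64(207), np.int64(213)) stop 202 [0.087 0.027] [0.099 0.027] [0.078 0.021]
212 brown (np.int64(206), np.int64(211)) stop 201 [0.088 0.036] [0.099 0.036] [0.081 0.03 ]
216 brown  stop 201  [0.098 0.045] 
220 brown  stop 199  [0.101 0.054] 
224 brown  stop 191  [0.118 0.065] 
228 brown  stop 184  [0.131 0.075] 
232 brown (np.int64(292), np.int64(292)) stop  [-0.104  0.06 ]  [-0.105  0.056]
236 brown (np.int64(289), np.int64(289)) stop  [-0.098  0.069]  [-0.1    0.066]
240 brown (np.int64(287), np.int64(287)) stop  [-0.095  0.078]  [-0.096  0.075]
244 brown  stop    
248 brown  stop    
252 brown  stop    
256 brown  stop    
260 brown  stop    
264 brown  stop    
268 brown  stop    
272 brown (np.int64(253), np.int64(258)) stop  [-0.03   0.154]  [-0.04   0.152]
[[17, 38, 95], [15, 40, 101], [21, 37, 97], [20, 39, 99], [19, 44, 99], [22, 46, 99], [16, 43, 100], [21, 36, 99], [20, 39, 99], [20, 38, 100], [20, 45, 102], [19, 42, 103], [21, 41, 100], [20, 39, 99], [18, 38, 102], [20, 39, 98], [20, 46, 100], [19, 41, 99], [18, 42, 103], [21, 40, 102], [19, 42, 103], [21, 34, 98], [21, 42, 98], [19, 43, 100], [21, 36, 100], [17, 39, 104], [17, 45, 103], [19, 44, 99], [17, 39, 104], [22, 45, 101], [23, 40, 101], [19, 35, 101], [21, 40, 103], [17, 39, 104], [21, 40, 103], [17, 41, 100], [17, 40, 103], [18, 44, 98], [18, 40, 96], [19, 42, 103]]
```

apply_moves(
  rows=[
    [[-0.03,0.0,0],[0,0,0]],
    [[-0.05,0.0,-0.006],[0,0,0]],
    [[-0.05,0.0,-0.006],[0,0,0]],
  ],
)

```text
clock: 15.88
tcp_pos: [0.5085, -0.0738, 0.0349]
orientation: [2.344, 2.092, 0.001]
contact_force: [0.2, 0.2, -0.1]
grip_width: -0.0002
gripper_force: 0.0
```

```bash
python3 - <<'E'
from h import *
plan(-.041,.085,.034,0); f=st()[0]['contact_force']; print(w2p(P+f[:2]),f[2])
E
```

```text
shift [ 0.062 -0.003  0.004] pf [-0.0564  0.0841] z 0.0349 turn [ 0.    -0.     0.002] yaw 0.4
[ 0.25195748 -0.15878285] -0.06515632541720215
```

apply_moves(
  rows=[
    [[0.012,0,0],[0,0,0]],
    [[0.022,0,0],[0,0,0]],
    [[0.03,0,0],[0,0,0]],
    [[0.038,0,0],[0,0,0]],
    [[0.046,0,0],[0,0,0]],
    [[0.054,0,0],[0,0,0]],
    [[0.054,0,0],[0,0,0]],
  ],
)

```text
clock: 16.75
tcp_pos: [0.5095, -0.0604, 0.0348]
orientation: [-2.343, -2.092, -0.0]
contact_force: [-1.1, -1.9, -1.3]
grip_width: -0.0001
gripper_force: 0.9
```

```bash
python3 - <<'E'
from h import *
plan(-.041,.085,.034,0); f=st()[0]['contact_force']; print(w2p(P+f[:2]),f[2])
E
```

```text
shift [ 0.008 -0.001  0.003] pf [-0.043   0.0847] z 0.0348 turn [-0.    -0.     0.002] yaw 0.4
[-1.98914958  0.83772557] -1.3170278710303456
```

apply_moves(
  rows=[
    [[0.006,0,0],[0,0,0]],
    [[0.012,0,0],[0,0,0]],
    [[0.018,0,0],[0,0,0]],
    [[0.018,0,0],[0,0,0]],
  ],
)

```text
clock: 17.25
tcp_pos: [0.5092, -0.0581, 0.0348]
orientation: [2.344, 2.089, -0.003]
contact_force: [-2.3, -7.1, -0.5]
grip_width: 0.0004
gripper_force: 3.8
```

```bash
python3 - <<'E'
from h import *
plan(-.041,.085,.034,0); f=st()[0]['contact_force']; print(w2p(P+f[:2]),f[2])
E
```

```text
shift [-0.001  0.001  0.003] pf [-0.0407  0.0853] z 0.0348 turn [-0.     0.001  0.002] yaw 0.3
[-7.32729906  1.40735261] -0.5191659175549037
```

apply_moves(
  rows=[
    [[0.005,0,0],[0,0,0]],
    [[0.009,0,0],[0,0,0]],
    [[0.009,0,0],[0,0,0]],
    [[0.009,0,0],[0,0,0]],
    [[0.009,0,0],[0,0,0]],
    [[0.009,0,0],[0,0,0]],
    [[0.009,0,0],[0,0,0]],
    [[0.009,0,0],[0,0,0]],
    [[0.009,0,0],[0,0,0]],
    [[0.009,0,0],[0,0,0]],
  ],
)

```text
clock: 18.5
tcp_pos: [0.5091, -0.0579, 0.0348]
orientation: [2.345, 2.085, -0.006]
contact_force: [-2.2, -12.5, -1.9]
grip_width: -0.0001
gripper_force: 6.3
```

```bash
python3 - <<'E'
from h import *
plan(-.041,.085,.034,0); f=st()[0]['contact_force']; print(w2p(P+f[:2]),f[2])
E
```

```text
shift [-0.002  0.002  0.003] pf [-0.0406  0.0854] z 0.0348 turn [0.    0.002 0.001] yaw 0.2
[-12.67839532   0.64399564] -1.8613035513463043
```

apply_moves(
  rows=[
    [[-0.03,0,0],[0,0,0]],
    [[-0.08,0,0],[0,0,0]],
    [[-0.15,0,0],[0,0,0]],
    [[-0.15,0,-0.25],[0,0,0]],
    [[-0.2,0,-0.5],[0,0,0]],
    [[-0.45,0,-0.6],[0,0,0]],
    [[-0.7,0,-0.6],[0,0,0]],
    [[-0.95,0,-0.6],[0,0,0]],
    [[-0.95,0,-0.6],[0,0,0]],
  ],
)

```text
clock: 19.62
tcp_pos: [0.4805, -0.2967, 0.1858]
orientation: [2.352, 2.079, -0.002]
contact_force: [-0.0, 0.1, -0.0]
grip_width: 0.0001
gripper_force: 0.0
```

```bash
python3 - <<'E'
from h import *
d=grab_frame('top'); np.save('t8.npy',d,allow_pickle=True)
q=quad(brown(d),(190,195,280,285)); print(q)
for u,v in q: print(w2p(onz(d,u+.5,v,.02 if u>235 else .048)).round(4))
m=brown(d)
E=[]
for v in range(218,268,3):
    r=np.nonzero(m[v,190:290])[0]; E.append(np.r_[w2p(onz(d,190+r.min(),v,.048)),w2p(onz(d,191+r.max(),v,.02))])
E=np.array(E); 
for i in(0,2): k=np.polyfit(E[:,i+1],E[:,i],1); print('edge',np.degrees(np.arctan(k[0])).round(2),np.polyval(k,.085).round(4))
T=[];B=[]
for u in range(206,252,3):
    r=np.nonzero(m[195:285,u])[0]; f=(u-200)/60; z=.048-.028*np.clip(f,0,1)
    T.append(w2p(onz(d,u,195+r.min(),z)));B.append(w2p(onz(d,u,196+r.max(),z)))
for n,e in(('post side',T),('free side',B)):
    e=np.array(e); k=np.polyfit(e[:,0],e[:,1],1); print(n,np.degrees(np.arctan(k[0])).round(2),np.polyval(k,.035).round(4))
h=cv2.cvtColor(d['frame'],cv2.COLOR_RGB2HSV)
d0=np.load('top0.npy',allow_pickle=True).item()
for n,b in dict(kb=(95,160,165,220),mugcar_hex=(180,130,320,180)).items():
    print(n,np.abs(d['frame'][b[1]:b[3],b[0]:b[2]].astype(int)-d0['frame'][b[1]:b[3],b[0]:b[2]]).mean().round(1))
E
```

```text
[[262. 213.]
 [255. 273.]
 [194. 266.]
 [204. 206.]]
[-0.0337  0.0201]
[-0.0337  0.1548]
[0.0961 0.1549]
[0.0932 0.0231]
edge -0.29 0.095
edge 0.05 -0.0325
post side 1.78 0.0242
free side -0.05 0.1549
kb 5.3
mugcar_hex 6.1
```

Pressed and square, but the side reads about 2–4 mm off the post. I'll snug it in with a gentle -y push, then re-press.

```bash
python3 - <<'E'
from h import *
plan(.022,.182,.186,0); plan(.022,.182,.036,0); print(st()[0]['joints'].round(2))
E
```

```text
shift [ 1.202 -0.39  -0.005] pf [-0.2785  0.0846] z 0.1853 turn [0. 0. 0.] yaw 0.0
shift [ 1.203 -0.39   0.595] pf [-0.2785  0.0846] z 0.1853 turn [0. 0. 0.] yaw 0.0
[-0.24  0.53  0.92  1.94 -0.52  0.93  0.81]
```

apply_moves(
  rows=[
    [[0.25,-0.1,0],[0,0,0]],
    [[0.5,-0.2,0],[0,0,0]],
    [[0.75,-0.3,0],[0,0,0]],
    [[1.0,-0.39,0],[0,0,0]],
    [[1.0,-0.39,0],[0,0,0]],
  ],
)

```text
clock: 20.3
tcp_pos: [0.4132, -0.0251, 0.1841]
orientation: [-2.332, -2.1, 0.0]
contact_force: [0.8, -0.4, 0.7]
grip_width: 0.0
gripper_force: 0.0
```

apply_moves(
  rows=[
    [[0.2,0,0],[0,0,0]],
    [[0.203,0,0.2],[0,0,0]],
    [[0.203,0,0.4],[0,0,0]],
    [[0.203,0,0.5],[0,0,0]],
    [[0.203,0,0.595],[0,0,0]],
    [[0.203,0,0.595],[0,0,0]],
  ],
)

```text
clock: 21.05
tcp_pos: [0.4192, 0.0205, 0.0351]
orientation: [-2.341, -2.092, 0.004]
contact_force: [-0.8, -0.4, -0.1]
grip_width: -0.0001
gripper_force: 0.0
```

```bash
python3 - <<'E'
from h import *
plan(.022,.168,.036,0); f=st()[0]['contact_force']; print(w2p(P+f[:2]),f[2],st()[0]['joints'].round(2))
E
```

```text
shift [-0.019  0.064 -0.004] pf [0.0265 0.1841] z 0.0351 turn [-0.001  0.     0.003] yaw 0.5
[-0.46871324  0.7282485 ] -0.11587044656379825 [-0.74  0.56  0.67  2.33 -0.79  0.48  0.47]
```

apply_moves(
  rows=[
    [[-0.018,0.015,0],[0,0,0]],
    [[-0.018,0.03,0],[0,0,0]],
    [[-0.018,0.042,0],[0,0,0]],
    [[-0.018,0.052,0],[0,0,0]],
    [[-0.018,0.06,0],[0,0,0]],
    [[-0.018,0.066,0],[0,0,0]],
    [[-0.018,0.066,0],[0,0,0]],
  ],
)

```text
clock: 21.92
tcp_pos: [0.4357, 0.0137, 0.0359]
orientation: [-2.343, -2.091, 0.001]
contact_force: [-1.4, 1.2, 2.0]
grip_width: 0.0002
gripper_force: 1.6
```

```bash
python3 - <<'E'
from h import *
plan(.022,.168,.036,0); f=st()[0]['contact_force']; print(w2p(P+f[:2]),f[2])
E
```

```text
shift [ 0.001 -0.004 -0.001] pf [0.0218 0.167 ] z 0.0359 turn [-0.001 -0.     0.002] yaw 0.4
[1.00943138 1.53407805] 2.0401300344613693
```

apply_moves(
  rows=[
    [[0,0.005,0],[0,0,0]],
    [[0,0.01,0],[0,0,0]],
    [[0,0.014,0],[0,0,0]],
    [[0,0.014,0],[0,0,0]],
  ],
)

```text
clock: 22.42
tcp_pos: [0.4359, 0.0136, 0.0354]
orientation: [-2.339, -2.088, 0.007]
contact_force: [-12.1, 2.0, 10.1]
grip_width: 0.0002
gripper_force: 5.9
```

```bash
python3 - <<'E'
from h import *
plan(.022,.168,.036,0); f=st()[0]['contact_force']; print(w2p(P+f[:2]),f[2])
E
```

```text
shift [ 0.001 -0.005 -0.002] pf [0.0217 0.1667] z 0.0354 turn [-0.002 -0.     0.002] yaw 0.4
[ 0.53989066 12.29387143] 10.116291217590415
```

apply_moves(
  rows=[
    [[0,-0.03,0],[0,0,0]],
    [[0,-0.06,0],[0,0,0]],
    [[0,-0.06,-0.2],[0,0,0]],
    [[0,-0.06,-0.4],[0,0,0]],
    [[-0.25,0.0,-0.5],[0,0,0]],
    [[-0.5,0.1,-0.5],[0,0,0]],
    [[-0.75,0.2,-0.5],[0,0,0]],
    [[-1.0,0.3,-0.5],[0,0,0]],
    [[-1.0,0.3,-0.5],[0,0,0]],
  ],
)

```text
clock: 23.55
tcp_pos: [0.4863, -0.2485, 0.1616]
orientation: [2.346, 2.084, -0.001]
contact_force: [-0.5, 0.7, -0.6]
grip_width: -0.0001
gripper_force: 0.0
```

```bash
cat > m.py <<'E'
from h import *
d=grab_frame('top'); m=brown(d)
q=quad(m,(190,195,280,285))
for u,v in q: print(w2p(onz(d,u+.5,v,.02 if u>235 else .048)).round(4))
E=[]
for v in range(218,268,3):
    r=np.nonzero(m[v,190:290])[0]; E.append(np.r_[w2p(onz(d,190+r.min(),v,.048)),w2p(onz(d,191+r.max(),v,.02))])
E=np.array(E)
for i in(0,2): k=np.polyfit(E[:,i+1],E[:,i],1); print('edge',np.degrees(np.arctan(k[0])).round(2),np.polyval(k,.085).round(4))
plan(-.06,.085,.035,0)
E
python3 m.py
```

```text
[-0.0315  0.0204]
[-0.0337  0.1548]
[0.0961 0.1549]
[0.0954 0.0234]
edge -0.29 0.095
edge 0.14 -0.0325
shift [ 0.696 -0.001  0.504] pf [-0.2335  0.0849] z 0.1618 turn [0.001 0.001 0.   ] yaw 0.1
```

```bash
python3 -c "
from bench import job; print(job.hand_in())"
```

```text
the job is handed in; nothing more can be done
None
```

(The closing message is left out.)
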